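# Lock the pump on the overhaul fixture

### The job

The gear pump on the leaning overhaul fixture has to be locked in its working position. Swing the pump's plate round (it has a hand knob) until the hole in its ear lines up with the holes in the fixture's fork, then take the large lock pin from the wooden stand and push it through fork and ear until its collar sits flat on the fork; leave it there. Leave the other two tools in the stand, the cylinder liner and the piston standing where they are.

Things in the scene. Friction and masses are not known exactly. Their poses are not given: they have to be found in the camera images.
- pivot (a point): Centre of the round steel swivel plate's top face on the grey overhaul fixture, 165 mm above the bench; frame fixed to the fixture. z axis: the swivel axis, up and out of the plate, leaning 35 degrees from vertical towards this frame's -x (downhill). The plate is 148 mm across, 12 mm thick; the fixture's cast base (foot 210 x 150 mm) is bolted to the bench.
- pump_shaft (a point): Top end of the 18 mm shaft of the gear pump bolted on the plate, on the swivel axis, 106 mm above the plate's top; turns with the plate. The pump's body and cover, 76 x 70 mm, reach 70 mm above the plate; its flange is 118 x 76 mm, 12 mm thick, the long side square to the line from ear to knob.
- swivel (a joint): Angle of the swivel plate (rad), positive anticlockwise seen from above along the pivot's z axis; 0 when the ear's hole is exactly in line with the fork's holes. Travel -0.4 to 1.6. The plate is stiff: it takes about 0.55 N m (6 N at the knob) to turn and stays where it is left.
- turn_knob (a point): Middle of the round black hand knob that stands on the plate's rim across from the ear, 95 mm from the swivel axis and parallel to it; knob 23 to 25 mm thick, from 16 to 70 mm above the plate's top; this point is 45 mm above the plate's top. It is fixed to the plate and turns with it; z axis as the pivot's.
- ear_hole (a point): Centre of the hole in the plate's ear (52 x 50 mm, 12 mm thick), at the ear's top face, 95 mm from the swivel axis, on the side away from the knob. Hole 18 mm, through. Turns with the plate.
- fork_hole (a point): Centre of the hole in the fork's upper cheek, at its top face, 95 mm from the swivel axis, downhill, 12 mm above the plate's top; fixed. z axis points out of the hole along the swivel axis, x axis up the slope to the pivot. Fork: two cheeks 54 (x) x 56 x 10 mm thick joined at the outer end, a 16 mm gap between them for the ear, 18 mm holes through both; clear below for the pin.
- lock_pin: Large plain steel lock pin, 117 mm long: shank 16 mm thick, 70 mm long, its last 14 mm tapering to 7 mm; collar 30 mm across, 6 mm thick; round grip 22 mm across, from 6 to 47 mm above the collar's underside. Origin: centre of the collar's underside; z axis from tip to grip. At the start upright, collar on the stand's top, shank in its hole. 0.17 to 0.34 kg.
- stand: Wooden block 75 x 180 x 80 mm high, fixed to the bench, with three 19 mm holes 74 mm deep in a row along its y axis, at y = -50, 0 and 50 mm. Origin at the centre of its underside. Lock pin, small pin and drift stand in the holes in any order.
- small_pin: Smaller steel pin of the same form standing in the stand: shank 12 mm, collar 24 mm, grip 16 mm across, top 30 mm above the stand's top. Origin at the centre of its collar's underside. To be left alone.
- drift: Plain dark steel drift rod, 17 mm thick, standing in the stand, its top 48 mm above the stand's top. Origin 74 mm above its lower end, level with the stand's top. To be left alone.
- liner: Loose dark steel cylinder liner, a tube 92 mm across (102 mm at its top flange), 150 mm tall, standing upright. Origin at the centre of its underside. To be left alone.
- piston: Loose aluminium piston 84 mm across, 78 mm tall, standing on its crown. Origin at the centre of its underside. To be left alone.

How it is judged:
By the outcome, as a careful person would: the job done as asked, in the order asked, and still so for the second after the job is handed in, with the robot touching nothing.
It also fails if it takes over 51 s, if anything falls off the work surface, if the arm or the gripper's body presses on something with over 40 N, if the wrist force passes 120 N, or if a joint passes its speed limit or range.

### The arm

A 7-joint arm with a two-finger parallel gripper is mounted at the origin on the work surface. World frame = base frame: x ahead of the robot, y to its left, z up, the work surface at z = 0. Lengths are in m, angles in rad, forces in N, time in s.
With the tool pointing down it reaches from about 0.4 to 0.85 m from the base axis. Payload 4.5 kg.
Tool frame: the origin (TCP) lies on the centre line of the jaws, within the pads' length; the fingertips stand 17 mm ahead of it and the grasp point (between the pads) lies 2 mm behind it (r.tip_reach is the distance from the TCP to the fingertips, in m); z points along the fingers, y is the line along which they close (so a half turn about z gives the same grasp; the last joint's range is limited). The gripper opens to 88 mm and grips with 3 to 60 N. Pads are 18 mm wide; open, the fingers measure 123 mm over their backs; the gripper's body (75 mm by 187 mm) begins 45 mm behind the grasp point.
Start: joints at [-1.25, 0.689, -0.195, 1.565, 0.157, 0.902, -0.215], TCP at [0.177, 0.599, 0.256] pointing down, gripper open.
Joint ranges: [-3.01, 3.01], [-0.46, 2.08], [-1.47, 1.51], [0.13, 2.56], [-1, 4.14], [0.04, 2.09], [-2.66, 2.66]. Speed limits (rad/s): [2.57, 2.57, 3.14, 3.14, 3.14, 3.14, 3.14].

### API

Orientations are given as a unit quaternion [x, y, z, w].
In Python, from plant import r gives the robot as it stands.
- The arm moves only by the tool step_arm, never from a script. Its argument "steps" is a list of rows, each a list of 7 numbers: the shift along the tool's x, y, z in cm, then the turn, a rotation vector about the tool's x, y, z in degrees, then the gripper's target within -1 to 1 (shut at 1, half-way at 0, fully open at -1). A call has 1 to 8 rows; each row shifts and turns the commanded pose from where the row before left it, along the tool's axes as they then stand; what a row does not reach is not made up. A row lasts 1/8 s, in which the tool goes at most 62.5 mm and 10.7 degrees, less where a joint would pass 70% of its speed; a pose out of reach is approached as far as the arm can. A call with a gripper value outside its range is refused whole. The fingers move at their own pace and stop on an object; "force" is the grip in N (left out, the last holds). Time passes only in rows, so rows that do not move let the fingers close. It gives the time, the measured TCP pose, the force, the opening and the grip force at its end, in the units of the state.
- r.get_state(): the state, without advancing time (a new reading comes with each control period).
- r.snapshot(name): name is "scene" or "top"; returns a dict with "pixels" (384x512x3 uint8, red, green, blue), "fx", "fy", "cx", "cy" (pixels), "dist_coeffs" ([k1, k2, p1, p2, k3] as OpenCV has them; the pictures are not rectified), "cam_to_world" (4x4, takes a point from camera to world coordinates). Camera axes: x right, y down, z forward; pixel columns grow to the right and rows downward; lengths in m; the calibration is good to about 2 mm. A picture is of the moment at which its call begins. There is no depth.
- r.finish_job(): hands the job in; it is judged then, once.
The state is a dict: "clock": time; "q": joint angles; "qd": joint speeds; "joint_torque": joint torques, N m; "tool_pos": TCP position; "eef_rot": TCP orientation; "contact_force": force on the tool from outside, world axes, zero at the start; "moment": the same for the moment, N m; "opening": opening from 0.0 (shut) to 1.0 (fully open); "finger_force": force on a finger pad.
Only numpy, scipy, OpenCV 4.12 (cv2) and the standard library are available. Lean on these libraries where they do the work, as an engineer would, in place of code of your own. Each camera call takes 0.05 s, during which the arm holds its last target. There are 200 camera calls.

## Working session

There is one attempt and no reset: what is moved stays moved. The work goes in short steps, Python scripts to look and compute and a tool call to move; the robot and the scene stay as the last step left them, time stands still between calls to the robot, and variables do not carry over. Pictures are saved under pics/ and viewed, at most 10 in all, crops included, and the job is handed in when it is done.

Besides the shell and the picture viewer there is one more tool, called after ">>>" as name(argument=value, ...) on one line, values as JSON. step_arm: Moves the arm, as the interface text tells. Its arguments: {"type":"object","properties":{"steps":{"type":"array","items":{"type":"array","items":{"type":"number"}}},"force":{"type":"number"}},"required":["steps"]}

```bash
mkdir -p pics; ls
python3 - <<'E'
from plant import r
import cv2,numpy as np
for n in("scene","top"):
    s=r.snapshot(n); cv2.imwrite(f"pics/{n}0.png",s["pixels"][:,:,::-1])
    print(n,s["fx"],s["fy"],s["cx"],s["cy"],s["dist_coeffs"],np.round(s["cam_to_world"],4).tolist())
st=r.get_state();print({k:np.round(v,3).tolist() for k,v in st.items()})
E
```

```text
pics
scene 374.2352693727565 374.2352693727565 258.3277438872766 192.99171609097027 [0.02400242 0.         0.         0.         0.        ] [[0.3356, 0.6368, -0.6942, 1.1213], [0.9419, -0.2194, 0.2542, -0.2529], [0.0095, -0.7392, -0.6734, 0.7129], [0.0, 0.0, 0.0, 1.0]]
top 490.7493440641972 490.7493440641972 252.4979796623535 189.76954190599423 [0.03039167 0.         0.         0.         0.        ] [[-0.0003, -0.9887, 0.15, 0.3573], [-0.9998, 0.0029, 0.0177, -0.0419], [-0.0179, -0.15, -0.9885, 1.5187], [0.0, 0.0, 0.0, 1.0]]
{'clock': 0.1, 'q': [-1.25, 0.69, -0.195, 1.566, 0.157, 0.903, -0.215], 'qd': [-0.001, -0.001, -0.001, -0.001, 0.001, -0.001, -0.001], 'joint_torque': [-0.003, -52.849, -1.271, -15.384, -0.052, 0.002, 0.0], 'tool_pos': [0.177, 0.599, 0.255], 'eef_rot': [0.143, 0.99, -0.001, -0.0], 'contact_force': [-0.345, -0.363, 0.034], 'moment': [-0.03, 0.017, 0.032], 'finger_force': 0.0, 'opening': 0.999}
```

View pics/scene0.png

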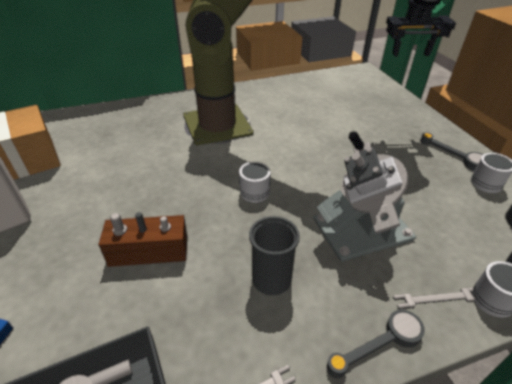

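View pics/top0.png

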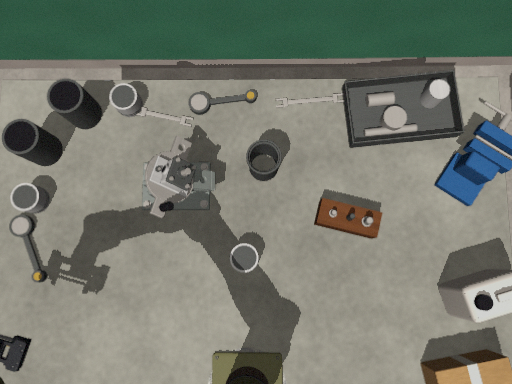

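The scene view shows the stand at (145,240) and the fixture at (370,200), with the black knob at (355,140). In the top view the fixture is at (180,180) and the stand at (348,217). I'll enlarge both.

```bash
cat > h.py <<'E'
import numpy as np,cv2
from scipy.spatial.transform import Rotation as R
from plant import r
def ray(s,uv):
    K=np.array([[s["fx"],0,s["cx"]],[0,s["fy"],s["cy"]],[0,0,1]])
    p=cv2.undistortPoints(np.array([[uv]],float),K,np.array(s["dist_coeffs"]))[0,0]
    T=np.array(s["cam_to_world"]);d=T[:3,:3]@[p[0],p[1],1];return T[:3,3],d/np.linalg.norm(d)
def onz(s,uv,z):
    o,d=ray(s,uv);return o+d*(z-o[2])/d[2]
def tri(s1,u1,s2,u2):
    o1,d1=ray(s1,u1);o2,d2=ray(s2,u2)
    t=np.linalg.lstsq(np.c_[d1,-d2],o2-o1,rcond=None)[0]
    a,b=o1+d1*t[0],o2+d2*t[1];return (a+b)/2,np.linalg.norm(a-b)
def proj(s,P):
    K=np.array([[s["fx"],0,s["cx"]],[0,s["fy"],s["cy"]],[0,0,1]])
    W=np.linalg.inv(np.array(s["cam_to_world"]))
    return cv2.projectPoints(np.atleast_2d(np.array(P,float)),cv2.Rodrigues(W[:3,:3])[0],W[:3,3],K,np.array(s["dist_coeffs"]))[0][:,0]
def crop(s,u0,v0,w,h,k):
    return cv2.resize(s["pixels"][v0:v0+h,u0:u0+w,::-1],None,fx=k,fy=k,interpolation=cv2.INTER_CUBIC)
E
python3 - <<'E'
from h import *
a=r.snapshot("scene");b=r.snapshot("top")
A=crop(a,310,120,110,145,4)[:580,:400];B=crop(b,135,130,90,90,4)
C=np.zeros((580,800,3),np.uint8);C[:A.shape[0],:A.shape[1]]=A;C[:360,440:800]=B
cv2.imwrite("pics/fix.png",C)
D=np.zeros((500,800,3),np.uint8);A=crop(a,95,200,100,70,4);B=crop(b,305,190,90,55,4)
D[:280,:400]=A;D[:220,410:770]=B;cv2.imwrite("pics/stand.png",D[:300])
E
```

```text
(no output)
```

View pics/fix.png

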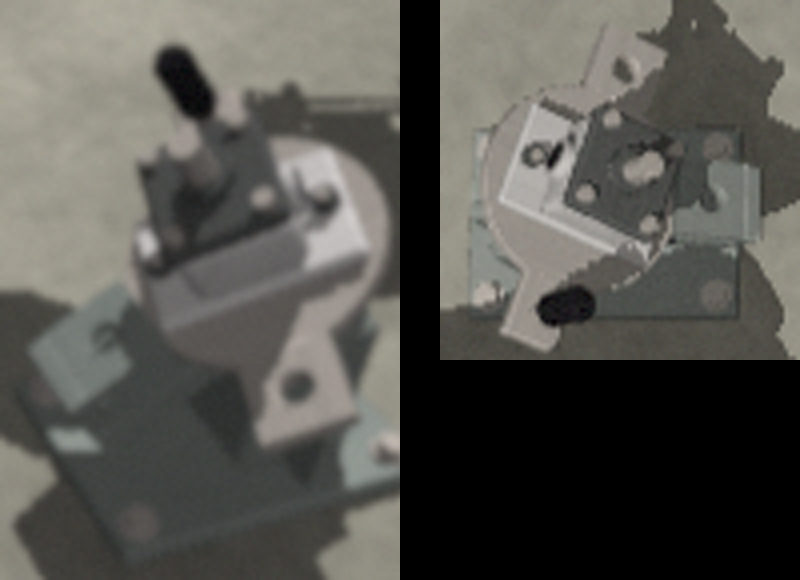

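View pics/stand.png

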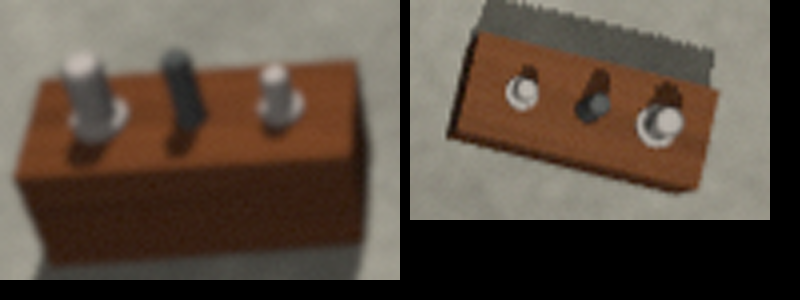

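In the crops, the scene view gives the ear hole at (384,216), the fork at (331,207), the knob top at (354,134) and the lock pin's grip top at (114,215). The top view gives ear hole (182,147), knob (167,206), shaft end (187,171), fork (209,181) and lock pin grip (369,220). Next I fit the fixture's pose from these points.

```bash
cat >> h.py <<'E'
def fix(x,y,yaw):
    # pivot frame: x uphill horizontal-ish, z leans to -x
    return R.from_euler('z',yaw)*R.from_euler('y',-np.radians(35)),np.array([x,y,.165])
def pts(p):
    Q,o=fix(*p[:3]);c,s=np.cos(p[3]),np.sin(p[3])
    L=np.array([[0,0,.106],[-.095*c,-.095*s,0],[.095*c,.095*s,.070],[-.095,0,.012]])
    return Q.apply(L)+o
E
python3 - <<'E'
from h import *
from scipy.optimize import least_squares
a=r.snapshot("scene");b=r.snapshot("top")
ca=lambda U,V,u0,v0:((U+.5)/4-.5+u0,(V+.5)/4-.5+v0)
sc=[ca(190,140,310,120),ca(298,385,310,120),ca(172,58,310,120),ca(108,335,310,120)]
tp=[ca(650-440,163,135,130),ca(627-440,68,135,130),ca(585-440,303,135,130),ca(716-440,195,135,130)]
for u,v in zip(sc,tp): print(np.round(tri(a,u,b,v),4) if 0 else [np.round(t,4) for t in tri(a,u,b,v)])
f=lambda p:np.r_[(proj(a,pts(p))-sc).ravel(),(proj(b,pts(p))-tp).ravel()]
o=least_squares(f,[.4,.14,1.57,1.2],loss='soft_l1');print(o.x,np.round(o.fun,1))
print(np.round(pts(o.x),3))
for n,u,v,z in(("grip top",(114,215.2),(369.1,219.9),.127),("collar",(119.2,229.2),(366.7,221.4),.086)):
    print(n,tri(a,u,b,v),onz(a,u,z),onz(b,v,z))
# stand: red-brown top corners
for U,V in((480,32),(719,92),(690,192),(450,137)):print(onz(b,ca(U-410,V,305,190),.08))
E
```

```text
[array([0.6018, 0.1531, 0.252 ]), np.float64(0.0006)]
[array([0.6916, 0.1872, 0.1467]), np.float64(0.0007)]
[array([0.5115, 0.1973, 0.2361]), np.float64(0.0022)]
[array([0.6035, 0.1256, 0.1224]), np.float64(0.0024)]
[0.60216905 0.21225549 1.57173084 1.24628017] [-0.8  0.3  0.2 -0.1 -0.2 -1.1 -0.2  0.1  0.5 -0.2 -0.3 -0.4 -0.4 -0.6
 -1.   0.4]
[[0.602 0.151 0.252]
 [0.692 0.188 0.148]
 [0.512 0.197 0.24 ]
 [0.602 0.128 0.12 ]]
grip top (array([ 0.48149998, -0.34909896,  0.12518948]), np.float64(0.004444388587982759)) [ 0.48287005 -0.35104437  0.127     ] [ 0.48139133 -0.34643     0.127     ]
collar (array([ 0.4811734 , -0.3502693 ,  0.08006567]), np.float64(0.0013377988360880756)) [ 0.48700463 -0.35002464  0.086     ] [ 0.48068553 -0.34831682  0.086     ]
[ 0.55155841 -0.22150528  0.08      ]
[ 0.50686518 -0.39457149  0.08      ]
[ 0.43401538 -0.37073825  0.08      ]
[ 0.47411718 -0.19794365  0.08      ]
```

```bash
cat >> h.py <<'E'
FX=(.602,.2123,1.571); PHI=1.246
PIN=np.array([.481,-.348])
def M(x,z):  # rotation from tool y, z
    z=z/np.linalg.norm(z);y=x-z*(x@z);y/=np.linalg.norm(y);return R.from_matrix(np.c_[np.cross(y,z),y,z])
def atfix(phi,rad,h,sgn=-1,lat=0):
    """TCP pose with z down the swivel axis, y tangential, at angle phi, radius rad, height h over plate"""
    Q,o=fix(*FX);c,s=np.cos(phi),np.sin(phi)
    return o+Q.apply([rad*c-lat*s,rad*s+lat*c,h]),M(sgn*Q.apply([-s,c,0]),-Q.apply([0,0,1]))
def plan(wps,g,start=None):
    """wps: (pos,rot,nrows); prints rounded tool-frame rows"""
    st=r.get_state();p,q=start or (np.array(st["tool_pos"]),R.from_quat(st["eef_rot"]))
    for P,Q,n in wps:
        p0,q0=p,q;w=(q0.inv()*Q).as_rotvec();rows=[]
        for i in range(1,n+1):
            d=np.round(q.inv().apply(p0+(P-p0)*i/n-p)*100,1)
            t=np.round(np.degrees((q.inv()*(q0*R.from_rotvec(w*i/n))).as_rotvec()),1)
            rows.append([*d.tolist(),*t.tolist(),g]);p=p+q.apply(d/100);q=q*R.from_rotvec(np.radians(t))
        print(np.round(P,3),np.round(Q.as_quat(),3));print(rows)
    return p,q
def show():
    st=r.get_state();print({k:np.round(st[k],4).tolist() for k in("clock","q","tool_pos","eef_rot","contact_force","opening","finger_force")})
E
python3 - <<'E'
from h import *
st=r.get_state();p=np.array(st["tool_pos"]);q=R.from_quat(st["eef_rot"])
P1,Q1=atfix(PHI,.095,.16);P2,_=atfix(PHI,.095,.043)
plan([(np.array([.25,.5,.42]),q,4),(P1,Q1,8),(P2,Q1,4)],-1)
b=r.snapshot("top");print(onz(b,(264,150),.15),onz(b,(264,146),.15))
E
```

```text
[0.25 0.5  0.42] [ 0.143  0.99  -0.    -0.   ]
[[-2.5, -1.9, -4.1, 0.0, 0.0, 0.0, -1], [-2.4, -1.8, -4.1, 0.0, 0.0, 0.0, -1], [-2.5, -1.9, -4.1, 0.0, 0.0, 0.0, -1], [-2.4, -1.9, -4.2, 0.0, 0.0, 0.0, -1]]
[0.512 0.145 0.313] [ 0.154  0.941  0.297 -0.049]
[[-4.4, -3.3, 1.3, -4.2, 1.3, 0.3, -1], [-4.4, -3.4, 1.0, -4.2, 1.3, 0.2, -1], [-4.5, -3.4, 0.7, -4.1, 1.4, 0.3, -1], [-4.5, -3.5, 0.3, -4.2, 1.3, 0.2, -1], [-4.5, -3.4, -0.1, -4.2, 1.3, 0.3, -1], [-4.6, -3.4, -0.4, -4.2, 1.3, 0.3, -1], [-4.5, -3.3, -0.8, -4.1, 1.3, 0.2, -1], [-4.5, -3.2, -1.1, -4.2, 1.3, 0.3, -1]]
[0.512 0.212 0.218] [ 0.154  0.941  0.297 -0.049]
[[-0.0, -0.0, 2.9, -0.0, 0.0, -0.0, -1], [-0.0, -0.0, 2.9, -0.0, 0.0, -0.0, -1], [-0.0, -0.0, 3.0, -0.0, 0.0, -0.0, -1], [-0.0, -0.0, 2.9, -0.0, 0.0, -0.0, -1]]
[ 0.67970724 -0.05026215  0.15      ] [ 0.69140926 -0.05030491  0.15      ]
```

>>> step_arm(steps=[[-2.5, -1.9, -4.1, 0, 0, 0, -1], [-2.4, -1.8, -4.1, 0, 0, 0, -1], [-2.5, -1.9, -4.1, 0, 0, 0, -1], [-2.4, -1.9, -4.2, 0, 0, 0, -1]], force=30)

```text
clock: 0.85
tool_pos: [0.2502, 0.4987, 0.4221]
eef_rot: [0.143, 0.99, -0.0, 0.0]
contact_force: [-0.1, -0.1, 0.1]
opening: 0.999
finger_force: 0.0
```

>>> step_arm(steps=[[-4.4, -3.3, 1.3, -4.2, 1.3, 0.3, -1], [-4.4, -3.4, 1.0, -4.2, 1.3, 0.2, -1], [-4.5, -3.4, 0.7, -4.1, 1.4, 0.3, -1], [-4.5, -3.5, 0.3, -4.2, 1.3, 0.2, -1], [-4.5, -3.4, -0.1, -4.2, 1.3, 0.3, -1], [-4.6, -3.4, -0.4, -4.2, 1.3, 0.3, -1], [-4.5, -3.3, -0.8, -4.1, 1.3, 0.2, -1], [-4.5, -3.2, -1.1, -4.2, 1.3, 0.3, -1]])

```text
clock: 1.85
tool_pos: [0.5132, 0.1442, 0.3139]
eef_rot: [0.154, 0.941, 0.298, -0.048]
contact_force: [0.5, 1.3, 0.3]
opening: 1.003
finger_force: 0.0
```

Run:
```python
from h import *
show()
P1,Q1=atfix(PHI,.095,.15);P2,_=atfix(PHI,.095,.043)
plan([(P1,Q1,2),(P2,Q1,4)],-1)
```

```text
{'clock': 1.85, 'q': [0.3179, 0.5824, -0.545, 1.8844, -0.4979, 0.7136, 1.4833], 'tool_pos': [0.5132, 0.1442, 0.3139], 'eef_rot': [0.1543, 0.9407, 0.2985, -0.0475], 'contact_force': [0.4988, 1.3485, 0.2872], 'opening': 1.0033, 'finger_force': 0.0}
[0.512 0.151 0.305] [ 0.154  0.941  0.297 -0.049]
[[0.1, 0.0, 0.6, 0.1, 0.0, 0.0, -1], [0.0, 0.0, 0.5, 0.1, 0.1, 0.0, -1]]
[0.512 0.212 0.218] [ 0.154  0.941  0.297 -0.049]
[[0.0, 0.0, 2.7, 0.0, -0.0, 0.0, -1], [0.0, 0.0, 2.7, 0.0, -0.0, 0.0, -1], [0.0, 0.0, 2.6, 0.0, -0.0, 0.0, -1], [0.0, 0.0, 2.7, 0.0, -0.0, 0.0, -1]]
```

>>> step_arm(steps=[[0.1, 0, 0.6, 0, 0, -10, -1], [0, 0, 0.5, 0, 0, -10, -1], [0, 0, 0, 0, 0, -10, -1], [0, 0, 0, 0, 0, 0, -1]])

```text
clock: 2.35
tool_pos: [0.5111, 0.1522, 0.3049]
eef_rot: [-0.094, 0.949, 0.3, 0.03]
contact_force: [0.2, -0.1, 0.2]
opening: 0.999
finger_force: 0.0
```

Run:
```python
from h import *
show()
Z=R.from_euler('z',-30,degrees=True)
P2,Q1=atfix(PHI,.095,.043)
plan([(P2,Q1*Z,4)],-1)
s=r.snapshot("scene");t=r.snapshot("top")
C=np.zeros((480,800,3),np.uint8);A=crop(s,300,80,100,120,4);B=crop(t,130,130,100,100,4);C[:480,:400]=A;C[:400,400:]=B
cv2.imwrite("pics/knob.png",C)
```

```text
{'clock': 2.35, 'q': [0.3886, 0.6246, -0.6976, 1.8958, -0.3595, 0.6499, 1.8606], 'tool_pos': [0.5111, 0.1522, 0.3049], 'eef_rot': [-0.0936, 0.949, 0.2995, 0.0299], 'contact_force': [0.1522, -0.0977, 0.1835], 'opening': 0.9992, 'finger_force': 0.0}
[0.512 0.212 0.218] [-0.095  0.949  0.299  0.03 ]
[[-0.0, -0.0, 2.7, 0.0, 0.0, -0.0, -1], [-0.0, -0.0, 2.6, 0.0, 0.0, -0.1, -1], [-0.0, -0.1, 2.7, 0.0, 0.0, 0.0, -1], [-0.1, 0.0, 2.6, 0.0, 0.1, -0.0, -1]]
```

View pics/knob.png

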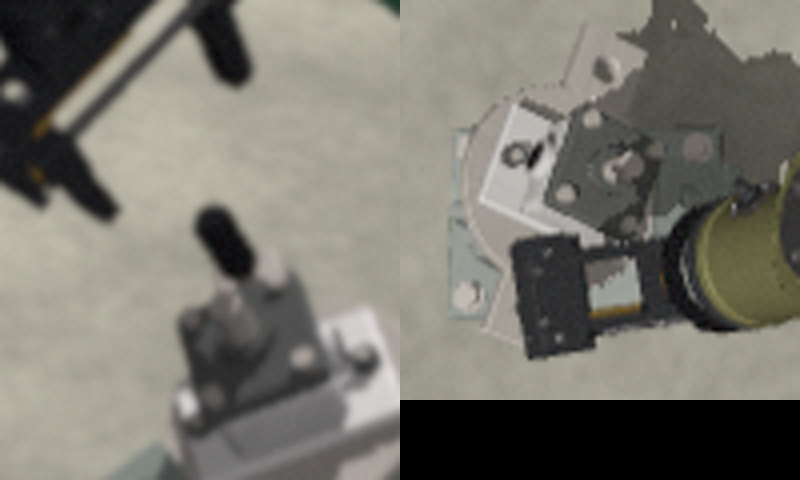

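The fingers straddle the knob, whose top is at crop (213,215), and they point down its axis. The gripper body clears the shaft, so I descend.

>>> step_arm(steps=[[0, 0, 2.7, 0, 0, 0, -1], [0, 0, 2.6, 0, 0, 0, -1], [0, -0.1, 2.7, 0, 0, 0, -1], [0, 0, 2.6, 0, 0, 0, -1], [0, 0, 0, 0, 0, 0, 0.5], [0, 0, 0, 0, 0, 0, 1], [0, 0, 0, 0, 0, 0, 1], [0, 0, 0, 0, 0, 0, 1]], force=20)

```text
clock: 3.45
tool_pos: [0.5117, 0.212, 0.2181]
eef_rot: [-0.094, 0.949, 0.299, 0.031]
contact_force: [-0.7, -0.2, 0.6]
opening: 0.573
finger_force: 0.0
```

Run:
```python
from h import *
show()
st=r.get_state();Q,o=fix(*FX)
p=Q.inv().apply(np.array(st["tool_pos"])-o);print(p,np.hypot(*p[:2]),np.arctan2(p[1],p[0]))
```

```text
{'clock': 3.45, 'q': [0.2518, 0.7699, -0.6859, 1.9746, -0.3634, 0.3838, 1.8557], 'tool_pos': [0.5117, 0.212, 0.2181], 'eef_rot': [-0.0943, 0.9491, 0.2991, 0.0308], 'contact_force': [-0.6911, -0.236, 0.6254], 'opening': 0.573, 'finger_force': 0.0}
[0.03020309 0.09029676 0.04370824] 0.0952141346204114 1.2480079009200307
```

>>> step_arm(steps=[[0, 0, 0, 0, 0, 0, 1], [0, 0, 0, 0, 0, 0, 1], [0, 0, 0, 0, 0, 0, 1], [0, 0, 0, 0, 0, 0, 1]])

```text
clock: 3.95
tool_pos: [0.5116, 0.2116, 0.2171]
eef_rot: [-0.094, 0.949, 0.299, 0.03]
contact_force: [0.7, -2.1, -2.2]
opening: 0.265
finger_force: 20.0
```

Run:
```python
from h import *
show()
st=r.get_state();Q,o=fix(*FX)
p=Q.inv().apply(np.array(st["tool_pos"])-o);print(p,np.hypot(*p[:2]),np.arctan2(p[1],p[0]))
q=R.from_quat(st["eef_rot"]);P=(np.array(st["tool_pos"]),q)
w=[]
for i in range(1,13):
    a,b=atfix(PHI*(1-i/12),.095,.0435)
    w.append((a,b*R.from_euler('z',-30,degrees=True),1))
P=plan(w,1,P)
```

```text
{'clock': 3.95, 'q': [0.2513, 0.7713, -0.6847, 1.975, -0.3629, 0.383, 1.8559], 'tool_pos': [0.5116, 0.2116, 0.2171], 'eef_rot': [-0.0941, 0.9492, 0.2988, 0.0304], 'contact_force': [0.731, -2.1104, -2.2461], 'opening': 0.265, 'finger_force': 19.9831}
[0.02931979 0.09041003 0.04304101] 0.09504538107688022 1.2571994872894054
[0.516 0.22  0.223] [-0.045  0.953  0.3    0.014]
[[-0.6, 0.9, -0.0, -0.1, 0.1, 5.9, 1]]
[0.52  0.227 0.228] [ 0.004  0.954  0.301 -0.001]
[[-0.5, 0.8, -0.0, 0.0, -0.0, 5.9, 1]]
[0.526 0.234 0.233] [ 0.054  0.952  0.3   -0.017]
[[-0.6, 0.9, -0.0, 0.0, -0.0, 6.0, 1]]
[0.532 0.24  0.237] [ 0.103  0.948  0.299 -0.033]
[[-0.5, 0.8, -0.0, 0.0, -0.0, 5.9, 1]]
[0.539 0.245 0.241] [ 0.152  0.942  0.297 -0.048]
[[-0.5, 0.8, -0.0, 0.0, -0.0, 6.0, 1]]
[0.547 0.251 0.245] [ 0.201  0.932  0.294 -0.063]
[[-0.6, 0.9, -0.0, 0.0, -0.0, 5.9, 1]]
[0.555 0.255 0.248] [ 0.249  0.921  0.29  -0.079]
[[-0.5, 0.8, -0.0, 0.0, -0.0, 6.0, 1]]
[0.564 0.259 0.25 ] [ 0.296  0.907  0.286 -0.093]
[[-0.6, 0.8, -0.0, 0.0, -0.0, 5.9, 1]]
[0.573 0.261 0.253] [ 0.343  0.89   0.281 -0.108]
[[-0.5, 0.8, -0.0, 0.0, -0.0, 6.0, 1]]
[0.582 0.263 0.254] [ 0.389  0.871  0.275 -0.123]
[[-0.5, 0.9, -0.0, 0.0, -0.0, 5.9, 1]]
[0.592 0.265 0.255] [ 0.433  0.85   0.268 -0.137]
[[-0.6, 0.8, -0.0, 0.0, -0.0, 6.0, 1]]
[0.602 0.265 0.255] [ 0.477  0.826  0.26  -0.15 ]
[[-0.5, 0.8, -0.0, -0.0, -0.0, 5.9, 1]]
```

>>> step_arm(steps=[[-0.6, 0.9, 0, 0, 0, 5.9, 1], [-0.5, 0.8, 0, 0, 0, 5.9, 1], [-0.6, 0.9, 0, 0, 0, 6, 1], [-0.5, 0.8, 0, 0, 0, 5.9, 1], [-0.5, 0.8, 0, 0, 0, 6, 1], [-0.6, 0.9, 0, 0, 0, 5.9, 1], [-0.5, 0.8, 0, 0, 0, 6, 1], [-0.6, 0.8, 0, 0, 0, 5.9, 1]], force=30)

```text
clock: 4.95
tool_pos: [0.5627, 0.2582, 0.2496]
eef_rot: [0.297, 0.907, 0.285, -0.094]
contact_force: [-1.6, -5.8, -1.5]
opening: 0.262
finger_force: 30.0
```

Run:
```python
from h import *
show()
st=r.get_state();Q,o=fix(*FX)
p=Q.inv().apply(np.array(st["tool_pos"])-o);print(p,np.hypot(*p[:2]),np.arctan2(p[1],p[0]))
print("local F",Q.inv().apply(st["contact_force"]))
```

```text
{'clock': 4.95, 'q': [-0.0025, 0.7157, -0.3779, 1.7919, -0.639, 0.5925, 1.188], 'tool_pos': [0.5627, 0.2582, 0.2496], 'eef_rot': [0.2969, 0.9066, 0.2846, -0.0942], 'contact_force': [-1.6346, -5.8126, -1.49], 'opening': 0.2618, 'finger_force': 30.0156}
[0.08613127 0.03932962 0.04295572] 0.09468587564423374 0.42834887635911534
local F [-5.61574467  1.6357694   2.11325995]
```

>>> step_arm(steps=[[-0.5, 0.8, 0, 0, 0, 6, 1], [-0.5, 0.9, 0, 0, 0, 5.9, 1], [-0.6, 0.8, 0, 0, 0, 6, 1], [-0.5, 0.8, 0, 0, 0, 5.9, 1], [0, 0, 0, 0, 0, 0, 1]])

```text
clock: 5.58
tool_pos: [0.6019, 0.2654, 0.2546]
eef_rot: [0.476, 0.827, 0.26, -0.149]
contact_force: [1.1, -3.0, -2.9]
opening: 0.261
finger_force: 30.0
```

Run:
```python
from h import *
show()
st=r.get_state();Q,o=fix(*FX)
p=Q.inv().apply(np.array(st["tool_pos"])-o);print(p,np.hypot(*p[:2]),np.arctan2(p[1],p[0]))
print("local F",Q.inv().apply(st["contact_force"]))
s=r.snapshot("scene");t=r.snapshot("top")
C=np.zeros((480,800,3),np.uint8);A=crop(s,310,160,66,80,6);B=crop(t,170,150,66,66,6);C[:480,:396]=A;C[:396,400:796]=B
cv2.imwrite("pics/turned.png",C)
```

```text
{'clock': 5.575, 'q': [-0.099, 0.7382, -0.2176, 1.6734, -0.7147, 0.7105, 0.8207], 'tool_pos': [0.6019, 0.2654, 0.2546], 'eef_rot': [0.4762, 0.8266, 0.2602, -0.1491], 'contact_force': [1.0988, -2.9579, -2.9443], 'opening': 0.2608, 'finger_force': 29.9635}
[0.09491775 0.00010246 0.04290161] 0.09491780255460858 0.0010794634045058933
local F [-4.11197525 -1.09817425 -0.71510713]
```

View pics/turned.png

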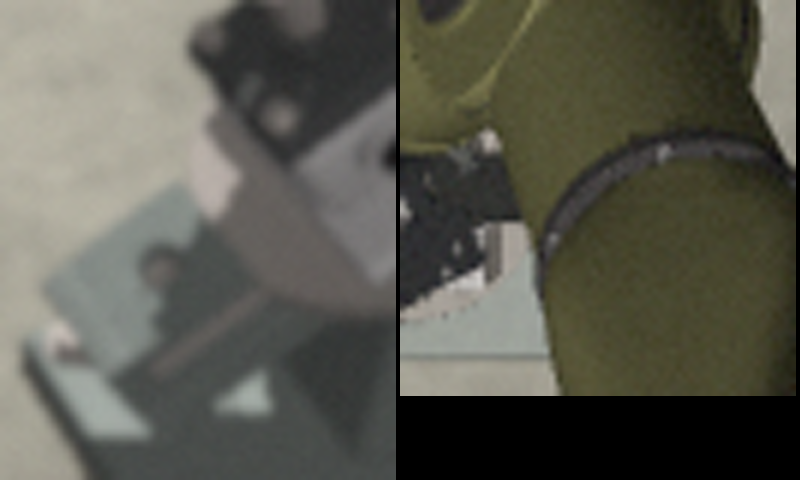

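The ear is inside the fork and the hole shows at scene (336,204). I release, back out along the axis, and head for the stand.

>>> step_arm(steps=[[0, 0, 0, 0, 0, 0, -1], [0, 0, 0, 0, 0, 0, -1], [0, 0, 0, 0, 0, 0, -1], [0, 0, -1.5, 0, 0, 0, -1], [0, 0, -3, 0, 0, 0, -1], [0, 0, -4, 0, 0, 0, -1], [0, 0, -4, 0, 0, 0, -1], [0, 0, -2, 0, 0, 0, -1]])

```text
clock: 6.68
tool_pos: [0.6023, 0.1809, 0.3771]
eef_rot: [0.477, 0.826, 0.262, -0.148]
contact_force: [0.5, 0.1, 0.5]
opening: 0.994
finger_force: 0.0
```

Run:
```python
from h import *
show()
st=r.get_state()
d=np.array([.97,-.25,0]);z=np.array([0,0,-1.])
q=R.from_quat(st["eef_rot"]);print(q.as_matrix()[:,1])
P=np.array([*PIN,.25])
Qd=M(d,z);print(np.degrees((q.inv()*Qd).magnitude()),np.degrees((q.inv()*M(-d,z)).magnitude()))
mid=np.array([.5,0,.38])
n=max(10,int(np.degrees((q.inv()*Qd).magnitude())/8)+1)
plan([(np.array([.52,-.1,.36]),R.from_rotvec(0*d)*q*R.from_rotvec((q.inv()*Qd).as_rotvec()*.55),8),(P,Qd,8)],-1)
```

```text
{'clock': 6.675, 'q': [0.0027, 0.5838, -0.1486, 1.5582, -0.6277, 1.0169, 0.7472], 'tool_pos': [0.6023, 0.1809, 0.3771], 'eef_rot': [0.4767, 0.8261, 0.2616, -0.1478], 'contact_force': [0.4618, 0.0884, 0.4774], 'opening': 0.9944, 'finger_force': 0.0}
[0.86498754 0.40854251 0.29135815]
56.02216918369915 137.68286983428993
[ 0.52 -0.1   0.36] [ 0.669  0.73   0.122 -0.069]
[[-2.1, -2.4, -1.8, 0.4, -2.4, 3.0, -1], [-2.3, -2.3, -1.8, 0.3, -2.5, 2.9, -1], [-2.4, -2.1, -1.6, 0.4, -2.4, 3.0, -1], [-2.7, -2.1, -1.5, 0.3, -2.4, 2.9, -1], [-2.8, -1.9, -1.4, 0.4, -2.5, 3.0, -1], [-2.9, -1.8, -1.2, 0.3, -2.4, 3.0, -1], [-3.1, -1.6, -1.1, 0.4, -2.5, 2.9, -1], [-3.2, -1.5, -1.0, 0.3, -2.4, 3.0, -1]]
[ 0.481 -0.348  0.25 ] [0.79  0.613 0.    0.   ]
[[-3.3, -0.8, 0.5, 0.3, -2.0, 2.4, -1], [-3.3, -0.7, 0.5, 0.3, -2.0, 2.4, -1], [-3.3, -0.6, 0.7, 0.3, -2.0, 2.5, -1], [-3.3, -0.4, 0.9, 0.3, -2.0, 2.4, -1], [-3.3, -0.3, 0.9, 0.3, -2.0, 2.4, -1], [-3.3, -0.1, 1.0, 0.3, -2.0, 2.4, -1], [-3.2, 0.1, 1.2, 0.3, -2.0, 2.4, -1], [-3.2, 0.1, 1.3, 0.3, -2.0, 2.5, -1]]
```

>>> step_arm(steps=[[-2.1, -2.4, -1.8, 0.4, -2.4, 3.0, -1], [-2.3, -2.3, -1.8, 0.3, -2.5, 2.9, -1], [-2.4, -2.1, -1.6, 0.4, -2.4, 3.0, -1], [-2.7, -2.1, -1.5, 0.3, -2.4, 2.9, -1], [-2.8, -1.9, -1.4, 0.4, -2.5, 3.0, -1], [-2.9, -1.8, -1.2, 0.3, -2.4, 3.0, -1], [-3.1, -1.6, -1.1, 0.4, -2.5, 2.9, -1], [-3.2, -1.5, -1.0, 0.3, -2.4, 3.0, -1]])

```text
clock: 7.68
tool_pos: [0.5187, -0.0998, 0.3576]
eef_rot: [0.669, 0.73, 0.12, -0.07]
contact_force: [0.1, 0.4, 0.1]
opening: 1.003
finger_force: 0.0
```

>>> step_arm(steps=[[-3.3, -0.8, 0.5, 0.3, -2.0, 2.4, -1], [-3.3, -0.7, 0.5, 0.3, -2.0, 2.4, -1], [-3.3, -0.6, 0.7, 0.3, -2.0, 2.5, -1], [-3.3, -0.4, 0.9, 0.3, -2.0, 2.4, -1], [-3.3, -0.3, 0.9, 0.3, -2.0, 2.4, -1], [-3.3, -0.1, 1.0, 0.3, -2.0, 2.4, -1], [-3.2, 0.1, 1.2, 0.3, -2.0, 2.4, -1], [-3.2, 0.1, 1.3, 0.3, -2.0, 2.5, -1]])

```text
clock: 8.68
tool_pos: [0.4806, -0.3479, 0.2459]
eef_rot: [0.791, 0.612, -0.003, -0.001]
contact_force: [-0.0, 0.6, 0.7]
opening: 0.997
finger_force: 0.0
```

Run:
```python
from h import *
show()
Qd=M(np.array([.97,-.25,0]),np.array([0,0,-1.]))
plan([(np.array([*PIN,.18]),Qd,3),(np.array([*PIN,.109]),Qd,3)],-1)
s=r.snapshot("scene");t=r.snapshot("top")
C=np.zeros((480,800,3),np.uint8);A=crop(s,80,150,100,120,4);B=crop(t,130,130,100,100,4);C[:480,:400]=A;C[:400,400:]=B
cv2.imwrite("pics/pre.png",C)
```

```text
{'clock': 8.675, 'q': [0.3504, 0.6824, 0.3466, 1.6899, -0.2901, 0.8235, 0.5715], 'tool_pos': [0.4806, -0.3479, 0.2459], 'eef_rot': [0.7907, 0.6122, -0.0026, -0.0009], 'contact_force': [-0.0344, 0.5702, 0.6709], 'opening': 0.997, 'finger_force': 0.0}
[ 0.481 -0.348  0.18 ] [0.79  0.613 0.    0.   ]
[[0.0, 0.0, 2.2, -0.1, 0.1, -0.0, -1], [0.0, 0.0, 2.2, -0.1, 0.0, -0.0, -1], [0.0, 0.1, 2.2, -0.1, 0.1, -0.0, -1]]
[ 0.481 -0.348  0.109] [0.79  0.613 0.    0.   ]
[[0.0, -0.0, 2.4, 0.0, -0.0, -0.0, -1], [0.0, -0.0, 2.3, 0.0, -0.0, -0.0, -1], [0.0, -0.0, 2.4, 0.0, -0.0, -0.0, -1]]
```

View pics/pre.png

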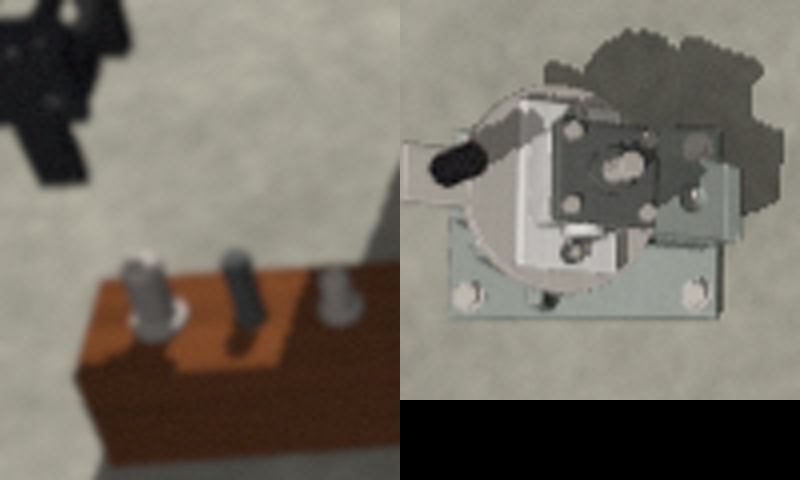

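In the top view the plate is aligned: knob at crop (458,163), shaft at (625,165) and fork hole at (695,195). The scene view shows all three tools still in the stand. I descend on the lock pin.

>>> step_arm(steps=[[0, 0, 2.2, -0.1, 0.1, 0, -1], [0, 0, 2.2, -0.1, 0.1, 0, -1], [0, 0.1, 2.2, -0.1, 0.1, 0, -1], [0, 0, 2.4, 0, 0, 0, -1], [0, 0, 2.3, 0, 0, 0, -1], [0, 0, 2.4, 0, 0, 0, 0], [0, 0, 0, 0, 0, 0, 1], [0, 0, 0, 0, 0, 0, 1]], force=15)

```text
clock: 9.78
tool_pos: [0.4823, -0.346, 0.1107]
eef_rot: [0.79, 0.613, 0.002, -0.0]
contact_force: [-0.2, -0.2, -0.9]
opening: 0.68
finger_force: 0.0
```

>>> step_arm(steps=[[0, 0, 0, 0, 0, 0, 1], [0, 0, 0, 0, 0, 0, 1], [0, 0, 0, 0, 0, 0, 1], [0, 0, 0, 0, 0, 0, 1], [0, 0, 0, 0, 0, 0, 1]])

```text
clock: 10.4
tool_pos: [0.4832, -0.3464, 0.1104]
eef_rot: [0.79, 0.613, 0.003, 0.001]
contact_force: [3.5, -1.5, 0.6]
opening: 0.244
finger_force: 15.0
```

Run:
```python
from h import *
show()
```

```text
{'clock': 10.4, 'q': [0.4126, 0.8661, 0.2387, 1.7872, -0.3737, 0.5304, 0.6445], 'tool_pos': [0.4832, -0.3464, 0.1104], 'eef_rot': [0.7898, 0.6134, 0.0027, 0.0005], 'contact_force': [3.502, -1.5273, 0.6006], 'opening': 0.2437, 'finger_force': 14.9858}
```

>>> step_arm(steps=[[0, 0, 0, 0, 0, 0, 1], [0, 0, -1, 0, 0, 0, 1], [0, 0, -2, 0, 0, 0, 1], [0, 0, -3, 0, 0, 0, 1], [0, 0, -4, 0, 0, 0, 1], [0, 0, -4, 0, 0, 0, 1], [0, 0, -4, 0, 0, 0, 1], [0, 0, -2, 0, 0, 0, 1]], force=55)

```text
clock: 11.4
tool_pos: [0.4797, -0.3463, 0.3109]
eef_rot: [0.79, 0.613, 0.001, -0.002]
contact_force: [-0.1, -0.6, -2.9]
opening: 0.235
finger_force: 55.0
```

Run:
```python
from h import *
show()
st=r.get_state();q=R.from_quat(st["eef_rot"])
P,Q=atfix(np.pi,.095,.165,1)
mid=np.array([.53,-.15,.34])
plan([(mid,q*R.from_rotvec((q.inv()*Q).as_rotvec()*.45),7),(P,Q,8)],1)
```

```text
{'clock': 11.4, 'q': [0.3336, 0.6076, 0.3793, 1.6152, -0.2633, 0.9727, 0.5496], 'tool_pos': [0.4797, -0.3463, 0.3109], 'eef_rot': [0.7902, 0.6128, 0.0014, -0.0021], 'contact_force': [-0.1235, -0.624, -2.8904], 'opening': 0.2354, 'finger_force': 54.968}
[ 0.53 -0.15  0.34] [ 0.748  0.649  0.098 -0.098]
[[2.9, -0.0, -0.4, 0.3, 2.2, -0.9, 1], [2.9, 0.0, -0.3, 0.3, 2.2, -0.9, 1], [2.9, 0.1, -0.2, 0.2, 2.3, -0.9, 1], [2.9, 0.2, -0.0, 0.3, 2.2, -0.9, 1], [3.0, 0.1, 0.0, 0.3, 2.2, -0.9, 1], [2.9, 0.3, 0.2, 0.3, 2.2, -0.9, 1], [2.9, 0.2, 0.2, 0.3, 2.2, -0.9, 1]]
[0.602 0.04  0.246] [ 0.674  0.674  0.213 -0.213]
[[2.1, 0.6, 1.8, 0.3, 2.4, -1.0, 1], [1.9, 0.6, 1.9, 0.3, 2.4, -0.9, 1], [1.9, 0.7, 2.0, 0.3, 2.3, -1.0, 1], [1.8, 0.7, 2.0, 0.3, 2.4, -0.9, 1], [1.7, 0.8, 2.1, 0.3, 2.4, -1.0, 1], [1.6, 0.8, 2.2, 0.3, 2.4, -1.0, 1], [1.5, 0.8, 2.2, 0.3, 2.3, -0.9, 1], [1.3, 0.9, 2.3, 0.3, 2.4, -1.0, 1]]
```

>>> step_arm(steps=[[2.9, 0, -0.4, 0.3, 2.2, -0.9, 1], [2.9, 0, -0.3, 0.3, 2.2, -0.9, 1], [2.9, 0.1, -0.2, 0.2, 2.3, -0.9, 1], [2.9, 0.2, 0, 0.3, 2.2, -0.9, 1], [3.0, 0.1, 0, 0.3, 2.2, -0.9, 1], [2.9, 0.3, 0.2, 0.3, 2.2, -0.9, 1], [2.9, 0.2, 0.2, 0.3, 2.2, -0.9, 1]])

```text
clock: 12.28
tool_pos: [0.5316, -0.1482, 0.3397]
eef_rot: [0.747, 0.65, 0.099, -0.098]
contact_force: [0.4, -0.0, -2.5]
opening: 0.231
finger_force: 55.0
```

>>> step_arm(steps=[[2.1, 0.6, 1.8, 0.3, 2.4, -1.0, 1], [1.9, 0.6, 1.9, 0.3, 2.4, -0.9, 1], [1.9, 0.7, 2.0, 0.3, 2.3, -1.0, 1], [1.8, 0.7, 2.0, 0.3, 2.4, -0.9, 1], [1.7, 0.8, 2.1, 0.3, 2.4, -1.0, 1], [1.6, 0.8, 2.2, 0.3, 2.4, -1.0, 1], [1.5, 0.8, 2.2, 0.3, 2.3, -0.9, 1], [1.3, 0.9, 2.3, 0.3, 2.4, -1.0, 1]])

```text
clock: 13.28
tool_pos: [0.6041, 0.0411, 0.2435]
eef_rot: [0.673, 0.675, 0.213, -0.213]
contact_force: [-0.4, -0.4, -2.8]
opening: 0.231
finger_force: 55.0
```

Run:
```python
from h import *
show()
P,Q=atfix(np.pi,.095,.123,1)
plan([(P,Q,4)],1)
st=r.get_state();q=R.from_quat(st["eef_rot"])
s=r.snapshot("scene");t=r.snapshot("top")
p=np.array(st["tool_pos"]);tip=p+q.apply([0,0,.1004]);print("tip pred",tip,proj(s,tip),proj(t,tip)); F=pts((*FX,0))[3];print("fork",F,proj(s,F),proj(t,F))
C=np.zeros((480,800,3),np.uint8);A=crop(s,290,140,66,80,6);B=crop(t,170,150,66,66,6);C[:480,:396]=A;C[:396,400:796]=B
cv2.imwrite("pics/pin.png",C)
```

```text
{'clock': 13.275, 'q': [0.1661, 0.7616, -0.0327, 1.6529, -0.7309, 0.9683, 0.6441], 'tool_pos': [0.6041, 0.0411, 0.2435], 'eef_rot': [0.6731, 0.6754, 0.2134, -0.2126], 'contact_force': [-0.3726, -0.4352, -2.8235], 'opening': 0.2313, 'finger_force': 54.9681}
[0.602 0.064 0.211] [ 0.674  0.674  0.213 -0.213]
[[0.0, -0.1, 1.0, 0.0, -0.0, 0.0, 1], [0.0, -0.0, 1.0, 0.0, -0.0, 0.1, 1], [0.0, -0.1, 1.0, 0.0, -0.0, 0.0, 1], [0.0, -0.0, 0.9, 0.0, -0.1, 0.1, 1]]
tip pred [0.60413929 0.09875924 0.16127032] [[327.94741482 193.56328371]] [[211.15459638 175.53191313]]
fork [0.60201725 0.12759764 0.12034006] [[336.40932435 203.41702219]] [[202.63218332 178.81054598]]
```

View pics/pin.png

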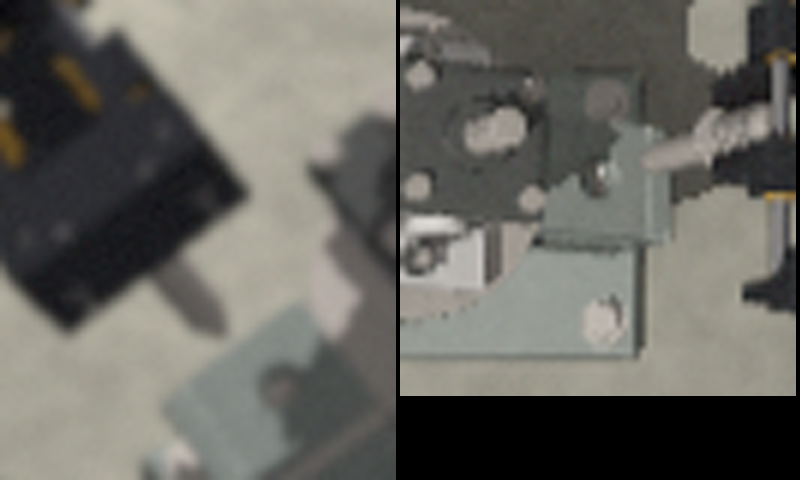

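The tip is at scene (326,195) and top (211,176). The hole is at scene (336,204) and top (202.6,179). I want to check whether the pin is tilted in the grip.

Run:
```python
from h import *
s=r.snapshot("scene");t=r.snapshot("top")
st=r.get_state();q=R.from_quat(st["eef_rot"]);p=np.array(st["tool_pos"])
for d in(.05,.06,.07,.08,.09,.1): P=p+q.apply([[0,0,d],[-.008,0,d],[.008,0,d],[0,.008,d],[0,-.008,d]])+0; print(d,np.round(proj(s,P)[0],1),np.round(proj(t,P)[0],1))
print(range(310,332));g=s["pixels"].mean(2).astype(int)
for v in range(180,200): print(v,g[v,310:332])
g=t["pixels"].mean(2).astype(int);print(range(206,232))
for v in range(166,182): print(v,g[v,206:232])
```

```text
0.05 [317.3 182. ] [220.8 173.1]
0.06 [319.3 184.4] [219.  173.6]
0.07 [321.3 186.7] [217.2 174.2]
0.08 [323.2 189. ] [215.4 174.7]
0.09 [325.1 191.3] [213.6 175.2]
0.1 [327.  193.5] [211.9 175.8]
range(310, 332)
180 [ 24  26  25  27  27  28  27  26  29  31  45  69  99 123 140 157 165 167
 166 167 169 168]
181 [ 24  25  24  24  28  25  27  27  29  41  62  98 133 151 159 164 167 167
 166 169 168 169]
182 [ 24  24  26  26  27  28  25  29  38  54  80 116 144 162 165 165 166 168
 168 169 169 170]
183 [ 24  21  25  22  28  27  32  41  55  71  91 117 142 158 164 167 167 169
 168 170 170 169]
184 [ 27  22  26  29  30  33  42  56  72  86  95 109 130 147 158 165 168 170
 169 167 167 167]
185 [ 25  28  28  35  45  52  59  72  84  90  96 102 115 135 151 163 168 171
 170 166 168 165]
186 [ 27  32  44  63  81  87  80  81  86  89  93  95 104 120 140 155 165 169
 171 168 166 163]
187 [ 30  48  72 100 123 126 109  90  87  87  92  93  99 107 121 141 156 164
 167 166 163 162]
188 [ 55  74 106 134 153 153 138 113  96  86  89  91  94  98 109 123 144 158
 163 165 163 162]
189 [ 92 114 139 154 163 164 156
[... 2104 characters left out ...]

  79  97  69  46  42  43  44  45]
176 [120 123 121 120 121 115 149 144 149 148 151 149 150 146 144 142 162 104
  41  38  33  35  31  46  38  39]
177 [122 124 121 120 123 119 148 149 145 143 141 138 130 113  99  98 117  94
  39  42  33  43  34  45  42  42]
178 [139 123 123 123 122 131 116 133 129 119  99  93  91  84  77  76  75  69
  44  42  34  40  39  44  45  39]
179 [140 124 122 122 120 138 120 123 116  77  75  71  75  76  76  74  72  57
  42  40  43  40  44  38  42  44]
180 [131 124 124 122 122 142 123 121 117  63  74  71  73  72  74  76  78  72
  86  55  57  47  32  50  43  42]
181 [128 123 122 122 124 142 124 122 120  62  73  75  76  76  78  75 135 134
 135 130 128 129 126  39  46  43]
```

Run:
```python
from h import *
s=r.snapshot("scene");t=r.snapshot("top")
st=r.get_state();q=R.from_quat(st["eef_rot"]);p=np.array(st["tool_pos"])
ax=lambda c,a,b,d:proj(c,p+q.apply([[a,b,d-.01],[a,b,d+.01]]))
def off(c,a,b,d,m):
    A,B=ax(c,a,b,d);n=np.array([-(B-A)[1],(B-A)[0]])/np.linalg.norm(B-A);return (np.array(m)-A)@n
for d,ms,mt in((.08,(322.5,190),(216,175.4)),(.088,(323.7,192),(214.5,175.9)),(.075,(320.8,188),(218,174.8))):
    f=lambda x:np.array([off(s,*x,d,ms),off(t,*x,d,mt)])
    from scipy.optimize import fsolve
    x=fsolve(f,[0,0]);P=p+q.apply([*x,d]);Q,o=fix(*FX)
    print(d,"tool offset mm",x*1e3,"local",Q.inv().apply(P-o)*1e3)
```

```text
0.08 tool offset mm [-2.11188179 -2.02997741] local [-99.25824917   0.1475627   84.71541781]
0.088 tool offset mm [-2.91090765 -1.89607607] local [-1.00078618e+02 -1.86843010e-03  7.67178534e+01]
0.075 tool offset mm [-2.12786986 -2.00594592] local [-99.26075987   0.13259188  89.71547808]
```

>>> step_arm(steps=[[0.2, -0.1, 1.0, 0, 0, 0, 1], [0.2, 0, 1.5, 0, 0, 0, 1], [0, 0, 1.5, 0, 0, 0, 1], [0, 0, 0.9, 0, 0, 0, 1], [0, 0, 0.6, 0, 0, 0, 1], [0, 0, 0.3, 0, 0, 0, 1], [0, 0, 0, 0, 0, 0, 1]])

```text
clock: 14.45
tool_pos: [0.6026, 0.076, 0.1988]
eef_rot: [0.674, 0.675, 0.213, -0.212]
contact_force: [-0.9, 0.1, -2.2]
opening: 0.235
finger_force: 55.0
```

```bash
cat >> h.py <<'E'
def loc():
    st=r.get_state();Q,o=fix(*FX);q=R.from_quat(st["eef_rot"])
    print("t",round(st["clock"],2),"TCP local mm",np.round(Q.inv().apply(np.array(st["tool_pos"])-o)*1e3,1),"tilt deg",np.round(np.degrees((q.inv()*atfix(np.pi,.095,.1,1)[1]).as_rotvec()),1),
     "tool F",np.round(q.inv().apply(st["contact_force"]),1),"M",np.round(q.inv().apply(st["moment"]),2),"open",round(st["opening"],3))
E
python3 -c "
from h import *
loc()
s=r.snapshot('scene');t=r.snapshot('top')
C=np.zeros((480,800,3),np.uint8);A=crop(s,290,140,66,80,6);B=crop(t,170,150,66,66,6);C[:480,:396]=A;C[:396,400:796]=B
cv2.imwrite('pics/pin2.png',C)"
```

```text
t 14.45 TCP local mm [-92.3  -0.6 105.9] tilt deg [0.  0.1 0.1] tool F [-1.2 -0.9  1.9] M [ 0.07 -0.93  0.07] open 0.235
```

View pics/pin2.png

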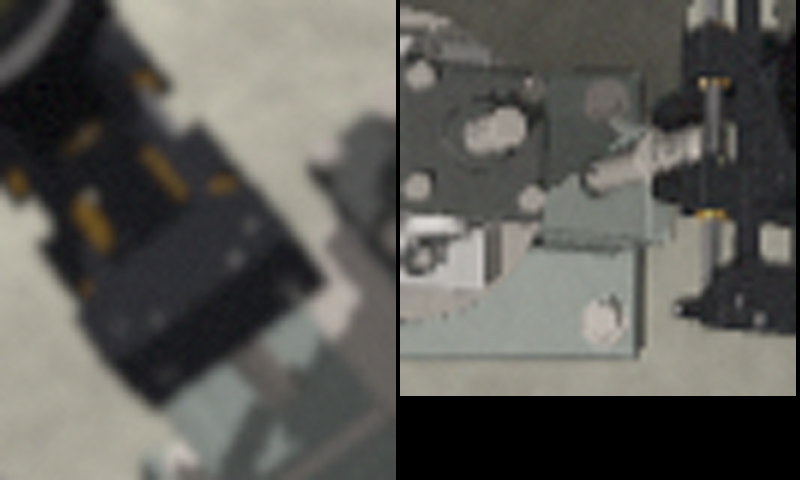

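The tip is at the hole mouth, top crop (593,180), with no contact force. I continue in small steps.

>>> step_arm(steps=[[0, 0, 0.3, 0, 0, 0, 1], [0, 0, 0.3, 0, 0, 0, 1], [0, 0, 0, 0, 0, 0, 1]])

```text
clock: 14.92
tool_pos: [0.6023, 0.0798, 0.1937]
eef_rot: [0.674, 0.675, 0.212, -0.212]
contact_force: [-0.0, 0.4, -3.2]
opening: 0.233
finger_force: 55.0
```

```bash
python3 -c "
from h import *
loc()"
```

```text
t 14.93 TCP local mm [-92.1  -0.3  99.5] tilt deg [-0.   0.1  0.1] tool F [-1.5 -0.   2.8] M [ 0.06 -1.01  0.01] open 0.233
```

>>> step_arm(steps=[[0, 0, 0.3, 0, 0, 0, 1], [0, 0, 0.3, 0, 0, 0, 1], [0, 0, 0, 0, 0, 0, 1]])

```text
clock: 15.3
tool_pos: [0.6023, 0.0832, 0.1887]
eef_rot: [0.674, 0.675, 0.212, -0.212]
contact_force: [-0.0, 0.2, -3.1]
opening: 0.234
finger_force: 55.0
```

```bash
python3 -c "
from h import *
loc()"
```

```text
t 15.3 TCP local mm [-92.1  -0.3  93.5] tilt deg [-0.   0.1  0.1] tool F [-1.7 -0.   2.7] M [ 0.05 -1.02  0.05] open 0.234
```

>>> step_arm(steps=[[0, 0, 0.3, 0, 0, 0, 1], [0, 0, 0.3, 0, 0, 0, 1], [0, 0, 0, 0, 0, 0, 1]])

```text
clock: 15.68
tool_pos: [0.6023, 0.0867, 0.1838]
eef_rot: [0.674, 0.675, 0.212, -0.212]
contact_force: [-0.2, -0.4, -3.4]
opening: 0.235
finger_force: 55.0
```

```bash
python3 -c "
from h import *
loc()"
```

```text
t 15.68 TCP local mm [-92.1  -0.3  87.5] tilt deg [-0.   0.1  0.1] tool F [-2.3 -0.2  2.6] M [ 0.06 -0.99  0.04] open 0.235
```

>>> step_arm(steps=[[0, 0, 0.4, 0, 0, 0, 1], [0, 0, 0.4, 0, 0, 0, 1], [0, 0, 0.4, 0, 0, 0, 1], [0, 0, 0, 0, 0, 0, 1]])

```text
clock: 16.18
tool_pos: [0.6023, 0.0935, 0.1739]
eef_rot: [0.674, 0.675, 0.212, -0.212]
contact_force: [-0.5, -0.9, -2.9]
opening: 0.235
finger_force: 55.0
```

```bash
python3 -c "
from h import *
loc()"
```

```text
t 16.18 TCP local mm [-92.2  -0.3  75.4] tilt deg [-0.   0.1  0.1] tool F [-2.4 -0.5  1.9] M [ 0.03 -1.    0.  ] open 0.235
```

>>> step_arm(steps=[[0, 0, 0.5, 0, 0, 0, 1], [0, 0, 0.5, 0, 0, 0, 1], [0, 0, 0.5, 0, 0, 0, 1], [0, 0, 0.5, 0, 0, 0, 1], [0, 0, 0.5, 0, 0, 0, 1], [0, 0, 0, 0, 0, 0, 1]])

```text
clock: 16.92
tool_pos: [0.6024, 0.1077, 0.1533]
eef_rot: [0.674, 0.675, 0.212, -0.212]
contact_force: [0.5, -0.6, -3.3]
opening: 0.233
finger_force: 55.0
```

```bash
python3 -c "
from h import *
loc()"
```

```text
t 16.93 TCP local mm [-92.3  -0.4  50.4] tilt deg [-0.   0.1  0.1] tool F [-2.3  0.5  2.4] M [ 0.04 -1.07  0.02] open 0.233
```

>>> step_arm(steps=[[0, 0, 0.3, 0, 0, 0, 1], [0, 0, 0.3, 0, 0, 0, 1], [0, 0, 0.1, 0, 0, 0, 1], [0, 0, 0.1, 0, 0, 0, 1], [0, 0, 0, 0, 0, 0, 1]])

```text
clock: 17.55
tool_pos: [0.6026, 0.1116, 0.1475]
eef_rot: [0.674, 0.675, 0.213, -0.212]
contact_force: [-1.6, -2.8, 1.7]
opening: 0.234
finger_force: 55.0
```

```bash
python3 -c "
from h import *
loc()"
```

```text
t 17.55 TCP local mm [-92.5  -0.6  43.4] tilt deg [0.1 0.1 0.1] tool F [-1.3 -1.6 -3. ] M [ 0.37 -0.93  0.05] open 0.234
```

>>> step_arm(steps=[[0, 0, 0.1, 0, 0, 0, 1], [0, 0, 0.1, 0, 0, 0, 1], [0, 0, 0, 0, 0, 0, 1]])

```text
clock: 17.92
tool_pos: [0.6027, 0.1116, 0.1473]
eef_rot: [0.674, 0.675, 0.213, -0.211]
contact_force: [-4.4, -9.7, 13.7]
opening: 0.23
finger_force: 55.0
```

```bash
python3 -c "
from h import *
loc()"
```

```text
t 17.93 TCP local mm [-92.6  -0.7  43.2] tilt deg [0.1 0.1 0.1] tool F [ -0.1  -4.3 -16.8] M [ 1.24 -0.53  0.05] open 0.23
```

>>> step_arm(steps=[[0, 0, -0.1, 0, 0, 0, 0.2], [0, 0, 0, 0, 0, 0, -1], [0, 0, 0, 0, 0, 0, -1], [0, 0, 0, 0, 0, 0, -1], [0, 0, 0, 0, 0, 0, -1]])

```text
clock: 18.55
tool_pos: [0.6025, 0.1129, 0.1462]
eef_rot: [0.674, 0.675, 0.212, -0.212]
contact_force: [0.7, -0.1, -0.4]
opening: 0.774
finger_force: 0.0
```

>>> step_arm(steps=[[0, 0, -1, 0, 0, 0, -1], [0, 0, -3, 0, 0, 0, -1], [0, 0, -4, 0, 0, 0, -1], [0, 0, -4, 0, 0, 0, -1], [-3, 0, -4, 0, 0, 0, -1], [-4, 0, -4, 0, 0, 0, -1], [-4, 0, -3, 0, 0, 0, -1], [-3, 0, 0, 0, 0, 0, -1]])

```text
clock: 19.55
tool_pos: [0.6032, -0.138, 0.2555]
eef_rot: [0.675, 0.675, 0.213, -0.209]
contact_force: [-0.2, 0.9, 0.1]
opening: 1.002
finger_force: 0.0
```

Run:
```python
from h import *
show()
s=r.snapshot('scene');t=r.snapshot('top')
Q,o=fix(*FX)
for h in(.012,.018,.059): P=o+Q.apply([-.095,0,h]);print(h,proj(s,P),proj(t,P))
C=np.zeros((480,800,3),np.uint8);A=crop(s,305,140,66,80,6);B=crop(t,170,150,66,66,6);C[:480,:396]=A;C[:396,400:796]=B
cv2.imwrite('pics/done.png',C)
```

```text
{'clock': 19.55, 'q': [0.397, 0.8221, 0.0321, 1.446, -0.615, 1.2177, 0.7412], 'tool_pos': [0.6032, -0.138, 0.2555], 'eef_rot': [0.6753, 0.6746, 0.2127, -0.2091], 'contact_force': [-0.2324, 0.8921, 0.062], 'opening': 1.0023, 'finger_force': 0.0}
0.012 [[336.40932435 203.41702219]] [[202.63218332 178.81054598]]
0.018 [[335.38578233 202.20276026]] [[203.62114977 178.51352166]]
0.059 [[328.11667959 193.57715067]] [[210.56635784 176.42741487]]
```

View pics/done.png

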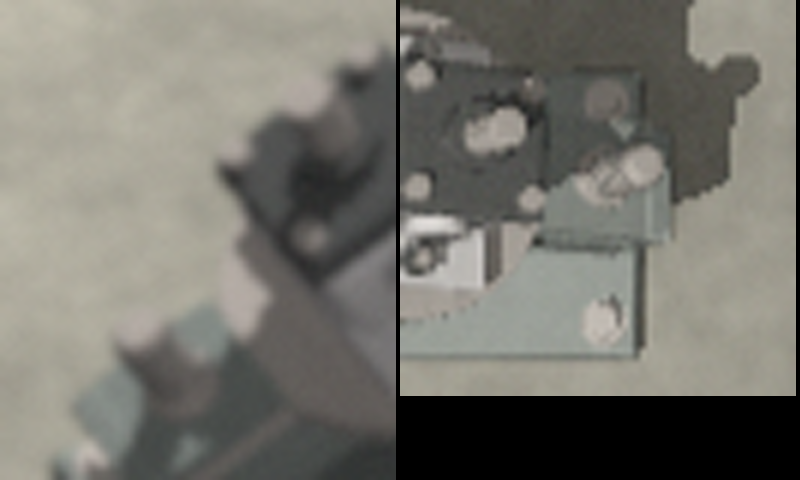

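The pin's grip top is at scene (328.4,194.3) and top (210.2,177). If the collar is seated these should be (328.1,193.6) and (210.6,176.4), so it looks seated. I'll confirm with a light press on the grip's end with shut fingers.

Run:
```python
from h import *
P1,Q=atfix(np.pi,.0945,.15,1);P2,_=atfix(np.pi,.0945,.086,1)
plan([(P1,Q,6),(P2,Q,3)],1);print(r.tip_reach)
```

```text
[0.602 0.049 0.234] [ 0.674  0.674  0.213 -0.213]
[[2.4, 0.0, 2.0, -0.0, 0.0, -0.0, 1], [2.3, 0.0, 2.0, -0.0, 0.0, -0.1, 1], [2.4, 0.0, 2.0, -0.0, 0.1, -0.0, 1], [2.3, 0.0, 2.1, -0.0, -0.0, -0.0, 1], [2.4, 0.0, 2.0, -0.0, -0.0, -0.1, 1], [2.3, 0.1, 2.0, -0.1, 0.0, -0.0, 1]]
[0.602 0.086 0.181] [ 0.674  0.674  0.213 -0.213]
[[0.0, -0.0, 2.1, 0.0, 0.0, -0.0, 1], [0.0, -0.0, 2.2, 0.0, 0.0, -0.0, 1], [0.0, -0.1, 2.1, 0.0, 0.0, -0.0, 1]]
0.017
```

>>> step_arm(steps=[[2.4, 0, 2.0, 0, 0, 0, 1], [2.3, 0, 2.0, 0, 0, 0, 1], [2.4, 0, 2.0, 0, 0, 0, 1], [2.3, 0, 2.1, 0, 0, 0, 1], [2.4, 0, 2.0, 0, 0, 0, 1], [2.3, 0, 2.0, 0, 0, 0, 1], [0, 0, 0, 0, 0, 0, 1], [0, 0, 0, 0, 0, 0, 1]])

```text
clock: 20.65
tool_pos: [0.6021, 0.0518, 0.2361]
eef_rot: [0.673, 0.676, 0.212, -0.212]
contact_force: [0.4, 0.0, 0.3]
opening: 0.118
finger_force: 0.0
```

>>> step_arm(steps=[[0, 0, 2.1, 0, 0, 0, 1], [0, 0, 2.0, 0, 0, 0, 1], [0, 0, 1.7, 0, 0, 0, 1], [0, 0, 0.3, 0, 0, 0, 1], [0, 0, 0.3, 0, 0, 0, 1], [0, 0, 0, 0, 0, 0, 1]])

```text
clock: 21.4
tool_pos: [0.6028, 0.0873, 0.1841]
eef_rot: [0.674, 0.675, 0.213, -0.211]
contact_force: [-0.4, -0.2, 0.3]
opening: 0.005
finger_force: 0.0
```

```bash
python3 -c "
from h import *
loc()"
```

```text
t 21.4 TCP local mm [-91.4  -0.8  87.3] tilt deg [0.1 0.1 0.1] tool F [-0.  -0.4 -0.4] M [ 0.02 -0.61  0.09] open 0.005
```

>>> step_arm(steps=[[-0.3, 0.1, 0.4, 0, 0, 0, 1], [0, 0, 0.3, 0, 0, 0, 1], [0, 0, 0.2, 0, 0, 0, 1], [0, 0, 0.2, 0, 0, 0, 1], [0, 0, 0.1, 0, 0, 0, 1], [0, 0, 0, 0, 0, 0, 1]])

```text
clock: 22.15
tool_pos: [0.6039, 0.0905, 0.1743]
eef_rot: [0.674, 0.675, 0.213, -0.211]
contact_force: [-5.5, -7.1, 14.6]
opening: 0.007
finger_force: 8.3
```

```bash
python3 -c "
from h import *
loc()"
```

```text
t 22.15 TCP local mm [-94.4  -1.9  77.5] tilt deg [0.1 0.1 0.1] tool F [  2.5  -5.5 -16. ] M [ 1.02 -0.14  0.1 ] open 0.007
```

The stop under 16 N is firm and at the seated height, within about 1.5 mm of the fixture fit. I retreat and hand in.

>>> step_arm(steps=[[0, 0, -0.5, 0, 0, 0, 1], [0, 0, -2, 0, 0, 0, 1], [0, 0, -4, 0, 0, 0, 1], [0, 0, -4, 0, 0, 0, 1], [-2, 0, -3, 0, 0, 0, 1], [-3, 0, -2, 0, 0, 0, 1], [0, 0, 0, 0, 0, 0, 1], [0, 0, 0, 0, 0, 0, 1]])

```text
clock: 23.15
tool_pos: [0.6034, -0.0362, 0.2706]
eef_rot: [0.673, 0.675, 0.213, -0.213]
contact_force: [0.1, 0.8, 0.2]
opening: 0.005
finger_force: 0.0
```

```bash
python3 -c "
from h import *
show()
t=r.snapshot('top');g=t['pixels'].mean(2).astype(int)
for v in range(173,182): print(v,g[v,198:216])
print(r.finish_job())"
```

```text
{'clock': 23.15, 'q': [0.2657, 0.7536, 0.0044, 1.5629, -0.6677, 1.1131, 0.6639], 'tool_pos': [0.6034, -0.0362, 0.2706], 'eef_rot': [0.6733, 0.6754, 0.2127, -0.2127], 'contact_force': [0.0512, 0.7804, 0.2252], 'opening': 0.005, 'finger_force': 0.0}
173 [76 72 70 75 76 73 77 71 72 90 73 66 64 72 74 76 71 67]
174 [ 75  74  72  76  82  83  83  76  66  69  84  98 117 123  84  72  77  68]
175 [ 76  76  70  79  87  83  75  87  86  98 128 140 146 150 140 107  71  65]
176 [ 72  74  79  87  75  94  95 103 102 135 155 154 153 151 154 123  70  58]
177 [ 74  70  91  86  89 119 122 112 128 152 169 151 155 151 147 131  73  63]
178 [ 72  76  94  87 127 134 137 133 125 157 172 168 153 152 148 131 109  64]
179 [112 129 139 142 124 153 128 129 153 135 167 173 163 155 142  99 115  67]
180 [126 151 163 154 147 134 123 150 145 133 145 160 149 133 112 114 118  62]
181 [123 145 169 152 153 117 128 138 130 124 118 118 112 126 118 122 121  66]
the job is handed in; nothing more can be done
None
```

The job is handed in at 23 s of the 51 s allowed: the plate is swung round, the lock pin is through fork and ear with its collar against a firm stop at about the seated height, and nothing else was touched.

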